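# Book in a watch movement and hold the inspection slide out at its mark

### The arm

A 7-joint arm with a two-finger parallel gripper is mounted at the origin on the work surface. World frame = base frame: x ahead of the robot, y to its left, z up, the work surface at z = 0. Lengths are in mm, angles in rad, forces in N, time in s.
With the tool pointing down it reaches from about 400 to 900 mm from the base axis. Payload 5.5 kg.
Tool frame: the origin (TCP) lies between the finger pads; the fingertips stand tip_extent ahead of it and the grasp point (between the pads) lies 11 mm behind it (tip_extent is the distance from the TCP to the fingertips, in mm); z points along the fingers, y is the line along which they close (so a half turn about z gives the same grasp; the last joint's range is limited). The gripper opens to 92 mm and grips with 3 to 60 N. Pads are 19 mm wide; open, the fingers measure 130 mm over their backs; the gripper's body (75 mm by 190 mm) begins 47 mm behind the grasp point.
Start: joints at [-0.996, 0.501, -0.427, 1.55, 0.221, 1.138, -0.21], TCP at [199.363, 618.672, 199.429] pointing down, gripper open.
Joint ranges: [-2.88, 2.88], [-0.31, 2.03], [-1.54, 1.56], [0.2, 2.42], [-1.41, 4.55], [0.19, 2.02], [-2.57, 2.57]. Speed limits (rad/s): [2.57, 2.57, 3.14, 3.14, 3.14, 3.14, 3.14].

### API

Orientations are given as [roll, pitch, yaw] about the fixed x, y, z axes, in that order (R = Rz(yaw) Ry(pitch) Rx(roll)).
In Python, from plant import observe, read_camera, camera_params, job_done, masks_of, tip_extent gives the robot as it stands.
- The arm moves only by the tool move_arm, never from a script. Its argument "series" is a list of rows, each a list of 3 entries, a list of its own where there are three numbers: the shift along the world's x, y, z as a fraction of full scale, then the turn, a rotation vector about the world's x, y, z as a fraction of full scale, then the closure, from 0 (fully open) to 1 (shut). A call has 1 to 20 rows; each row is the pose to reach, as a shift and turn from the pose commanded when the call began; what a row does not reach only later rows make up. Full scale, the value 1, is 1 m for a shift and pi/2 rad for a turn. A row lasts 1/12 s, in which the tool goes at most 41.7 mm and 7.16 degrees, less where a joint would pass 70% of its speed; a pose out of reach is approached as far as the arm can. A call with a number of a shift or a turn outside -1 to 1 is refused whole. A call with a gripper value outside its range is refused whole. The fingers move at their own pace and stop on an object; "force" is the grip in N (left out, the last holds). Time passes only in rows, so rows that repeat a pose let the fingers close. It gives the time, the measured TCP pose, the force, the opening and the grip force at its end, in the units of the state.
- observe(): the state, without advancing time (a new reading comes with each control period).
- read_camera(name): name is "side" or "top"; returns (picture, depth): 400x640x3 uint8, red, green, blue; 400x640 float32, mm along the optical axis (not along the pixel's ray), 0 where there is no reading.
- camera_params(name): a dict with "vfov" (degrees; the focal length in pixels is half the picture's height over the tangent of half this angle, whatever the lens; pixels are square), "cx", "cy" (the principal point, pixels), "extrinsics" (4x4, takes a point from camera to world coordinates). Camera axes: x right, y down, z forward; pixel columns grow to the right and rows downward; lengths in mm; the calibration is good to about 2 mm. A picture is of the moment at which its call begins. camera_params takes no time and is no camera call.
- job_done(): hands the job in; it is judged then, once.
Trained networks look in the newest picture that a camera, given by its name, has taken for a name from the list of things; names that differ only in an ending like _2 or _b are one class to them, and where a whole thing is asked for, a point or a joint stands for the part that bears it (a point fixed in the world has none). Each returns a list of dicts, best first, with "p" (0 to 1); they miss things now and then, are a little off and sometimes report something else, mostly with a low value. They report only what shows in the picture. A call takes as long as a camera call. They do not tell look-alikes from the thing itself.
- masks_of(label, camera): "region" (400x640 bool, what is visible of it) and "centre" ([column, row] in pixels, amid what is visible of it).
The state is a dict: "clock": time; "qpos": joint angles; "qd": joint speeds; "tau": joint torques, N m; "ee_pos": TCP position; "orientation": TCP orientation; "wrist_force": force on the tool from outside, world axes, zero at the start; "torque": the same for the moment, N m; "finger_gap": finger opening in mm; "grip_force": force on a finger pad.
Only numpy, scipy, OpenCV 4.12 (cv2) and the standard library are available. Lean on these libraries where they do the work, as an engineer would, in place of code of your own. Each camera call takes 0.05 s, during which the arm holds its last target. There are 200 camera calls.

### The job

Book in the watch movement for inspection: lift the barcode reader out of its stand, hold it upright and steady for a second with its nose about 5 cm above the middle of the white label on the yellow tray, and put it back upright in its stand and let go. Then pull the spring-loaded slide out of the grey dust housing by its black post until its black pointer is over the red band, and keep hold of it there: the program finishes while the gripper still holds the slide out against its spring. Leave the tray and everything else where it is.

Things in the scene. Friction and masses are not known exactly. Their poses are not given: they have to be found in the camera images.
- reader_mid (a point): Centre (half-way up) of the barcode reader: a white upright cylinder, 30 mm in diameter, 140 mm long, about 0.12 kg, black top, amber window in its flat lower end (the nose). z runs along it from nose to top; the nose is 70 mm below this point. It stands nose down, loosely, in the cup of its stand, its upper 94 mm above the rim.
- cup (a point): Centre of the inner floor of the reader's stand, 16 mm above the table; z up. The stand: a fixed dark round foot, 90 mm in diameter, 12 mm high, with a grey cup, inner diameter 40 mm, outer 48 mm, rim 46 mm above this point. With the reader put back, reader_mid is 70 mm above this point. Stand and yellow tray may change sides from start to start.
- label (a point): Middle of the white barcode label, 28 mm by 40 mm, lying flat, face up, 19 mm above the table at one end of the yellow tray with brass movements in it. x runs along the tray's length and points to its other end.
- lot_tray: The yellow tray with the label: a loose block 130 x 70 x 18 mm, 0.5 kg; origin under its centre, x along its length; the label's middle is at x = -46 mm. Not to be moved.
- slide: Steel slide carrying movement, post and pointer. Origin at table height, under the middle of the housing's front face when home; travels with the slide. x points into the housing: pull out along -x (towards the robot, turned by the fixture's yaw), stop at 85 mm; z up. A spring draws it home: 4 N at home, 1 N more per 10 mm (8 to 10 N at the mark). Plate 66 mm wide, top 22 mm above the table.
- fixture: The slide's fixture, fixed to the table: aluminium base plate 235 x 156 x 10 mm with a grey dust housing, 100 mm wide, 110 mm deep, 55 mm high. Origin at table height under the middle of the housing's front face; x into the housing, y along the front face.
- post (a point): Point to grip on the slide's post: a black upright cylinder, 18 mm in diameter, standing from 22 to 70 mm above the table; this point is on its axis, 50 mm above the table. With the slide home the axis is 35 mm in front of the housing. Axes as the slide's.
- pointer (a point): Middle of the outer part of the black pointer, a thin bar, 3 mm wide in x, standing out sideways from the slide to +y over a white scale rail, 66 mm from the slide's middle line and 23 mm behind the post. It moves with the slide. Axes as the slide's.
- mark (a point): Centre of the top of the red band clamped on the white scale rail: 10 mm wide in x, 20 mm in y, top 21.5 mm above the table, just under the pointer's path; nothing to bump into. Axes as the slide's. 38 to 62 mm along -x from the pointer's home, another distance at each start; with the slide at the mark, pointer and mark have the same x in these axes.
- reader: The barcode reader itself; origin at the centre of its nose, z towards its top.
- stack: Stack of four yellow trays, 130 x 70 x 72 mm; origin under its centre. Bystander.
- jar: Small pale jar with a white lid, 56 mm in diameter, 45 mm high; origin under its centre. Bystander.
- blower: Black rubber dust blower, 52 mm in diameter, 95 mm high, nozzle up; origin under its centre. Bystander.
- parts_cup: White ceramic parts cup, 68 mm in diameter, 30 mm high; origin under its centre. Bystander.
- tweezers: Steel tweezers lying on the table, 120 mm long, 8 mm high; origin under the middle, x along the length. Bystander.
- screwdriver: Blue-handled screwdriver lying on the table, 150 mm long; x along its length. Bystander.
Things that resemble listed ones, but are neither listed nor needed, are in the scene too. There is more than one size of the reader; the job needs the larger. Of the things that look like the part that bears cup, the largest one is meant.

How it is judged:
By the outcome, as a careful person would: the job done as asked, in the order asked, and still so for the second after the job is handed in, while the arm keeps its last pose, push and grip.
It also fails if it takes over 72 s, if anything falls off the work surface, if the arm or the gripper's body presses on something with over 40 N, if the wrist force passes 120 N, or if a joint passes its speed limit or range.

## Working session

There is one attempt and no reset: what is moved stays moved. The work goes in short steps, Python scripts to look and compute and a tool call to move; the robot and the scene stay as the last step left them, time stands still between calls to the robot, and variables do not carry over. Pictures are saved under pics/ and viewed, at most 10 in all, crops included, and the job is handed in when it is done.

Besides the shell and the picture viewer there is one more tool, called after ">>>" as a command line: name --argument value ..., lists and objects as JSON in quotes. move_arm: Moves the arm, as the interface text tells. Its arguments: {"type":"object","properties":{"series":{"type":"array","items":{"type":"array"}},"force":{"type":"number"}},"required":["series"]}

```bash
mkdir -p pics; ls; cat > h.py <<'E'
import numpy as np, cv2
from plant import *
def cam(n):
    im,d=read_camera(n); p=camera_params(n); return im,d,p
def px2w(p,u,v,z):
    f=200/np.tan(np.radians(p["vfov"]/2)); E=np.array(p["extrinsics"])
    c=np.stack([(np.asarray(u,float)-p["cx"])/f*z,(np.asarray(v,float)-p["cy"])/f*z,np.asarray(z,float)],-1)
    return c@E[:3,:3].T+E[:3,3]
def w2px(p,X):
    f=200/np.tan(np.radians(p["vfov"]/2)); E=np.array(p["extrinsics"])
    c=(np.asarray(X)-E[:3,3])@E[:3,:3]; return c[...,:2]/c[...,2:]*f+[p["cx"],p["cy"]]
def cloud(d,p):
    v,u=np.mgrid[:400,:640]; return px2w(p,u,v,d)
E
python3 - <<'E'
from h import *
print(observe(), tip_extent)
for n in("side","top"):
    im,d,p=cam(n); print(n,p); cv2.imwrite(f"pics/{n}0.png",im[...,::-1]); np.savez(f"{n}0.npz",im=im,d=d)
E
```

```text
pics
{'clock': 0.0, 'qpos': array([-0.99582308,  0.5018454 , -0.42679591,  1.55147074,  0.22080188,
        1.13832771, -0.21027467]), 'qd': array([-0.00099288, -0.00040408,  0.00066276,  0.00020729,  0.00136569,
        0.00212771,  0.00026261]), 'tau': array([-4.20287315e-04, -5.66602814e+01, -5.81597865e+00, -2.79103357e+01,
       -6.85462123e-02,  3.11985263e-02,  1.88717240e-04]), 'ee_pos': array([199.18652539, 617.91045032, 198.3717603 ]), 'orientation': array([-3.13960153e+00, -5.79119362e-05,  2.82990858e+00]), 'wrist_force': array([-0.44689022, -0.09730487,  0.28287187]), 'torque': array([-0.00352524, -0.03482602,  0.02466359]), 'grip_force': 0.0, 'finger_gap': 91.4475489004702} 8.0
side {'vfov': 46.20688392029422, 'cx': 314.4972514627825, 'cy': 193.50233822677563, 'extrinsics': array([[-9.85934330e-01, -1.05462876e-01,  1.29657544e-01,
         3.54548164e+02],
       [-1.65630604e-01,  5.12751838e-01, -8.42408485e-01,
         1.17216742e+03],
       [ 2.23606780e-02, -8.52034703e-01, -5.23007519e-01,
         8.22563880e+02],
       [ 0.00000000e+00,  0.00000000e+00,  0.00000000e+00,
         1.00000000e+00]])}
top {'vfov': 51.877568344010186, 'cx': 321.6801163561659, 'cy': 202.33582213335475, 'extrinsics': array([[-1.28302300e-02, -9.88178456e-01,  1.52770171e-01,
         3.88746178e+02],
       [-9.99823574e-01,  1.05822389e-02, -1.55189061e-02,
         1.27670532e+01],
       [ 1.37187982e-02, -1.52942330e-01, -9.88139888e-01,
         1.15150720e+03],
       [ 0.00000000e+00,  0.00000000e+00,  0.00000000e+00,
         1.00000000e+00]])}
```

View pics/top0.png

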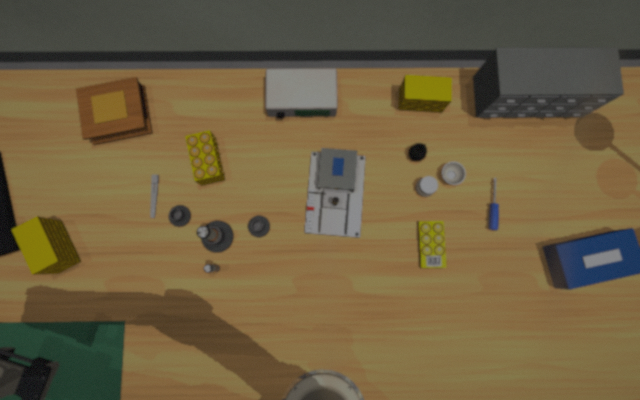

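View pics/side0.png

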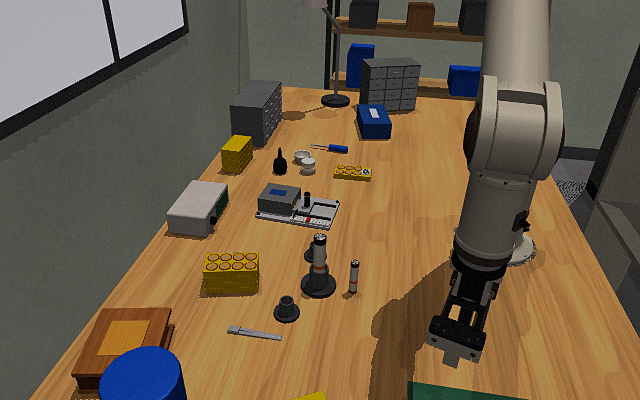

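The top view shows the large reader at about (205,231) in the big stand with its foot at (217,236). The small reader is at (209,267), and the small stands are at (180,214) and (258,226). The labelled tray is at (432,245) with its label near (433,261). The slide fixture is at (336,195), with the post at (334,201) and the red band at (310,209). The side view shows the large reader at (319,255) and the small one at (354,275).

```bash
python3 - <<'E'
from h import *
D=np.load("top0.npz"); im,d=D["im"],D["d"]; p=camera_params("top"); W=cloud(d,p)
def box(u0,u1,v0,v1): return W[v0:v1,u0:u1].reshape(-1,3), im[v0:v1,u0:u1].reshape(-1,3).astype(int)
def st(n,X): print(n,len(X),X.mean(0).round(1) if len(X) else '',(X.max(0)-X.min(0)).round(0) if len(X) else '')
def circ(n,X):
    A=np.c_[2*X[:,:2],np.ones(len(X))]; 
    (c,r),=[cv2.minEnclosingCircle(X[:,:2].astype(np.float32))]; print(n,len(X),np.round(c,1),round(r,1),X[:,2].mean().round(1))
X,C=box(190,240,212,256)
print("zmax",np.percentile(X[:,2],99.5))
circ("reader top",X[X[:,2]>150]); circ("foot",X[(X[:,2]>8)&(X[:,2]<18)]); circ("rim",X[(X[:,2]>56)&(X[:,2]<66)])
X,C=box(412,452,214,274); m=(X[:,2]>12)&(X[:,2]<26)
st("tray",X[m]); r=cv2.minAreaRect(X[m][:,:2].astype(np.float32)); print(r)
w=m&(C.min(1)>0.6*C.max(1))&(C.max(1)>90); st("label",X[w])
X,C=box(326,344,190,212); st("post",X[(X[:,2]>62)&(X[:,2]<78)])
X,C=box(314,360,145,195); m=(X[:,2]>48)&(X[:,2]<62); r=cv2.minAreaRect(X[m][:,:2].astype(np.float32)); print("housing",r,cv2.boxPoints(r).round(0).tolist(),X[m][:,2].mean())
X,C=box(300,330,185,240); m=(C[:,0]>1.8*C[:,1])&(C[:,0]>60); st("red",X[m])
X,C=box(295,375,145,245); m=(X[:,2]>5)&(X[:,2]<62); r=cv2.minAreaRect(X[m][:,:2].astype(np.float32)); print("base",r,cv2.boxPoints(r).round(0).tolist())
for l in("reader_mid","cup","label","post","pointer","mark","fixture"):
    for q in masks_of(l,"top")[:3]:
        c=np.array(q["centre"]); i=c.astype(int); print(l,round(q["p"],2),c.round(1),W[i[1],i[0]].round(0),q["region"].sum())
a=cv2.resize(im[140:250,290:380],None,fx=4.5,fy=4.5,interpolation=2)
b=cv2.resize(im[205:285,180:250],None,fx=4.5,fy=4.5,interpolation=2)
c=np.zeros((495,720,3),np.uint8); c[:495,:405]=a; c[:360,405:720]=b
cv2.imwrite("pics/c1.png",np.clip(c[...,::-1]*1.5,0,255).astype(np.uint8))
E
```

```text
zmax 157.80341908132525
reader top 136 [431.2 157.3] 150.6 213.2
foot 429 [489.8 307.6] 70.1 11.3
rim 70 [474.3 286.4] 23.4 60.5
tray 1164 [ 444.8 -307.8   16.3] [128.  73.  11.]
((445.26092529296875, -308.57470703125), (72.88836669921875, 127.22211456298828), 89.57469940185547)
label 225 [ 412.9 -309.3   16.7] [113.  44.  11.]
post 35 [562.6 -39.9  68.2] [16. 16. 10.]
housing ((652.9405517578125, -48.385597229003906), (99.8470458984375, 111.33202362060547), 84.627685546875) [[593.0, -93.0], [704.0, -103.0], [713.0, -4.0], [602.0, 7.0]] 53.77644013077107
red 17 [548.   29.4  20.1] [ 7. 14.  8.]
base ((579.4183349609375, -37.85938262939453), (274.3891296386719, 197.78233337402344), 4.239559650421143) [[435.0, 51.0], [450.0, -147.0], [724.0, -126.0], [709.0, 71.0]]
reader_mid 0.69 [208.6 234.4] [469. 273. 152.] 223
cup 0.94 [179.1 216.7] [531. 393.   6.] 413
cup 0.74 [220.1 238.5] [465. 266.  58.] 660
cup 0.74 [256.7 227.6] [498. 178.  11.] 377
label 0.83 [434.8 245.8] [ 442. -314.   16.] 1256
post 0.57 [335.3 199.7] [564. -40.  71.] 473
pointer 0.92 [336.5 200.7] [562. -43.  69.] 445
fixture 0.83 [335.8 191.3] [596. -43.  19.] 4733
fixture 0.61 [423.  187.5] [ 600. -284.   44.] 338
fixture 0.29 [204.5 160.1] [675. 312.  68.] 1564
```

View pics/c1.png

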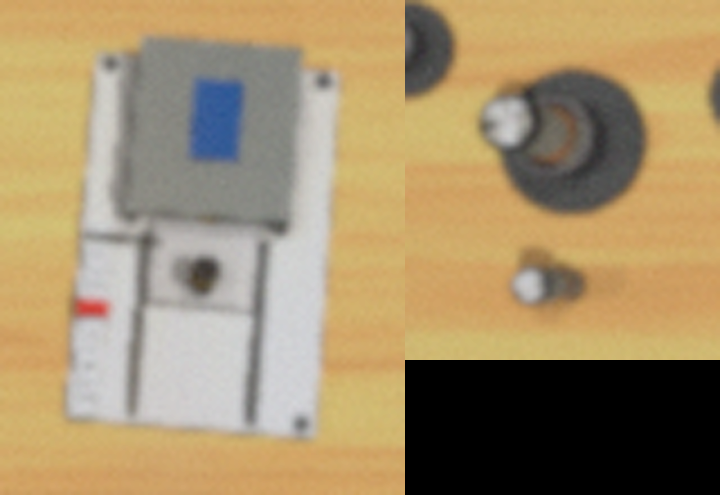

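The crop confirms the choice: the big reader is in the big stand and the small one stands at about (545,285) in the crop. The slide is home with the red band to its left. The post, housing and pointer geometry agree with each other (yaw about -5°, pull about 44 mm). Next I'll refine the reader, stand and label.

```bash
python3 - <<'E'
from h import *
D=np.load("top0.npz"); im,d=D["im"],D["d"]; p=camera_params("top"); W=cloud(d,p)
E=np.array(p["extrinsics"]);f=200/np.tan(np.radians(p["vfov"]/2))
def ray(u,v,z):
    u,v=np.atleast_1d(u),np.atleast_1d(v)
    r=np.stack([(u-p["cx"])/f,(v-p["cy"])/f,np.ones(len(u))],-1)@E[:3,:3].T
    return E[:3,3]+r*((z-E[2,3])/r[:,2:])
# foot: dark pixels
sub=im[205:260,185:245].astype(int); m=((sub.max(2)<95)).astype(np.uint8)
n,l,s,c=cv2.connectedComponentsWithStats(m); print([(s[i].tolist(),c[i].round(1).tolist()) for i in range(1,n) if s[i,4]>50])
i=1+np.argmax(s[1:,4]); v,u=np.nonzero(l==i); v=v+205;u=u+185
h=cv2.convexHull(np.c_[u,v].astype(np.int32))[:,0].astype(float)
P=ray(h[:,0],h[:,1],12)[:,:2]
from scipy.optimize import least_squares
r=least_squares(lambda q:np.hypot(P[:,0]-q[0],P[:,1]-q[1])-q[2],[475,280,45],loss='soft_l1',f_scale=1); print("foot",r.x.round(1),np.abs(r.fun).max())
X=W[212:256,190:240].reshape(-1,3); T=X[(X[:,2]>151)&(X[:,2]<161)&(np.hypot(X[:,0]-475,X[:,1]-283)<45)]
print("top",len(T),np.median(T,0),T.min(0),T.max(0))
F=X[(X[:,2]>9)&(X[:,2]<15)&(np.hypot(X[:,0]-475,X[:,1]-283)<60)];print("footpts",F.min(0),F.max(0))
# label: white on tray
s=im[214:276,410:456].astype(int); m=(s[...,2]>0.55*s[...,0])&(s[...,0]>100); v,u=np.nonzero(m); v=v+214;u=u+410
L=ray(u,v,19); k=L[:,0]<425; print("label",k.sum(),L[k].mean(0),L[k].min(0),L[k].max(0))
s=im[185:240,295:330].astype(int); m=(s[...,0]>1.6*s[...,1])&(s[...,0]>70)&(s[...,0]>1.6*s[...,2]); n,l,st,c=cv2.connectedComponentsWithStats(m.astype(np.uint8));i=1+np.argmax(st[1:,4])
print("red",st[i],ray(c[i,0]+295,c[i,1]+185,21.5))
# side: reader
D=np.load("side0.npz");p2=camera_params("side");W2=cloud(D["d"],p2); Y=W2[225:305,295:340].reshape(-1,3)
for lo,hi in((70,100),(100,130),(130,150),(152,158)):
    k=(Y[:,2]>lo)&(Y[:,2]<hi)&(np.hypot(Y[:,0]-475,Y[:,1]-283)<40); print(lo,k.sum(),Y[k].mean(0).round(1),Y[k].min(0).round(0),Y[k].max(0).round(0))
# stack,other heights near
E
```

```text
[([0, 2, 6, 18, 82], [2.0, 10.3]), ([15, 16, 34, 31, 783], [32.4, 31.1])]
foot [474.5 285.7  44.4] 7.68021124291468
top 123 [473.58918457 287.11230593 154.70825155] [459.00864891 272.37492894 151.39534382] [488.29514171 301.73657121 158.98879798]
footpts [430.16774268 243.62579885   9.00061529] [518.55630289 328.88297783  14.76315714]
label 164 [ 399.26296118 -309.29416618   19.        ] [ 384.33450506 -330.10503455   19.        ] [ 414.58957702 -287.86573987   19.        ]
red [12 22  7  3 20] [[547.76162504  28.04570074  21.5       ]]
70 127 [474.6 298.1  85.1] [460. 285.  70.] [491. 306. 100.]
100 114 [473.4 298.5 115.1] [461. 286. 100.] [487. 305. 130.]
130 81 [473.4 298.9 140. ] [460. 287. 130.] [488. 304. 150.]
152 87 [475.2 290.4 155.3] [461. 273. 152.] [489. 304. 158.]
```

>>> move_arm --series '[[[0.03,-0.036,0.0],[0,0,0.02],0],[[0.06,-0.072,0.0],[0,0,0.04],0],[[0.09,-0.108,0.0],[0,0,0.06],0],[[0.12,-0.145,0.0],[0,0,0.08],0],[[0.15,-0.181,0.0],[0,0,0.1],0],[[0.18,-0.217,0.0],[0,0,0.12],0],[[0.21,-0.253,0.0],[0,0,0.142],0],[[0.24,-0.29,0.0],[0,0,0.142],0],[[0.26,-0.314,0.0],[0,0,0.142],0],[[0.2745,-0.3317,0.0],[0,0,0.142],0],[[0.2745,-0.3317,0.0],[0,0,0.142],0],[[0.2745,-0.3317,0.0],[0,0,0.142],0],[[0.2745,-0.3317,0.0],[0,0,0.142],0],[[0.2745,-0.3317,0.0],[0,0,0.142],0]]' --force 25

```text
clock: 1.62
ee_pos: [472.9, 288.3, 199.6]
orientation: [3.141, -0.001, 3.054]
wrist_force: [-0.4, -0.2, 0.6]
finger_gap: 91.9
grip_force: 0.0
```

>>> move_arm --series '[[[0.0005,-0.001,-0.025],[0,0,0],0],[[0.0005,-0.001,-0.05],[0,0,0],0],[[0.0005,-0.001,-0.075],[0,0,0],0],[[0.0005,-0.001,-0.093],[0,0,0],0],[[0.0005,-0.001,-0.093],[0,0,0],0],[[0.0005,-0.001,-0.093],[0,0,0],0],[[0.0005,-0.001,-0.093],[0,0,0],0.3],[[0.0005,-0.001,-0.093],[0,0,0],0.5],[[0.0005,-0.001,-0.093],[0,0,0],0.6],[[0.0005,-0.001,-0.093],[0,0,0],0.65],[[0.0005,-0.001,-0.093],[0,0,0],0.7],[[0.0005,-0.001,-0.093],[0,0,0],1],[[0.0005,-0.001,-0.093],[0,0,0],1],[[0.0005,-0.001,-0.093],[0,0,0],1],[[0.0005,-0.001,-0.093],[0,0,0],1],[[0.0005,-0.001,-0.093],[0,0,0],1]]'

```text
clock: 2.95
ee_pos: [474.3, 285.9, 106.4]
orientation: [3.142, -0.0, 3.053]
wrist_force: [-0.5, -0.1, -0.7]
finger_gap: 29.7
grip_force: 5.9
```

>>> move_arm --series '[[[0,0,0],[0,0,0],1],[[0,0,0],[0,0,0],1],[[0,0,0],[0,0,0],1],[[0,0,0.005],[0,0,0],1],[[0,0,0.015],[0,0,0],1],[[0,0,0.03],[0,0,0],1],[[0,0,0.045],[0,0,0],1],[[0,0,0.06],[0,0,0],1],[[0,0,0.075],[0,0,0],1],[[0,0,0.09],[0,0,0],1],[[0,0,0.1],[0,0,0],1],[[0,0,0.105],[0,0,0],1],[[0,0,0.105],[0,0,0],1],[[0,0,0.105],[0,0,0],1]]'

```text
clock: 4.12
ee_pos: [474.3, 285.8, 211.3]
orientation: [-3.141, -0.0, 3.053]
wrist_force: [-0.9, -0.7, -1.3]
finger_gap: 29.5
grip_force: 25.0
```

```bash
cat > rd.py <<'E'
from h import *
from sys import argv
o=observe(); t=o["ee_pos"]; print(t.round(1),o["orientation"].round(3),o["clock"],o["finger_gap"])
im,d,p=cam("side"); W=cloud(d,p); u,v=w2px(p,t).astype(int)
cv2.imwrite(f"pics/{argv[1]}.png",cv2.resize(im[max(v-90,0):v+110,max(u-130,0):u+130][...,::-1],None,fx=3,fy=3))
Y=W.reshape(-1,3); k=(np.hypot(Y[:,0]-t[0],Y[:,1]-t[1])<32); Y=Y[k]
for lo in range(int(t[2])-110,int(t[2])-9,20):
    q=Y[(Y[:,2]>lo)&(Y[:,2]<lo+20)]
    if len(q)>3: print(lo,len(q),(q.min(0)-t).round(1),(q.max(0)-t).round(1),(np.median(q,0)-t).round(1))
print("zmin",np.sort(Y[Y[:,2]>25][:,2])[:6].round(1))
E
python3 rd.py lift
```

```text
[474.3 285.8 211.3] [-3.141 -0.     3.053] 4.1167 29.49502092128996
121 79 [-13.2   3.1 -90.3] [ 13.8  17.8 -70.3] [ -0.2  13.1 -79.5]
141 86 [-13.8  -1.3 -70.3] [ 14.5  17.6 -50.4] [ -1.4  12.9 -60. ]
161 86 [-13.8   2.4 -49.6] [ 15.1  18.8 -30.4] [ -1.   12.3 -39.7]
181 91 [-13.8   1.4 -30.2] [ 15.8  18.6 -10.4] [ -0.2  12.6 -20.5]
201 91 [-14.2   0.6 -10.3] [13.1 18.1  9.1] [-2.1 12.8  0.1]
zmin [25.1 25.1 25.2 25.6 25.9 26. ]
```

View pics/lift.png

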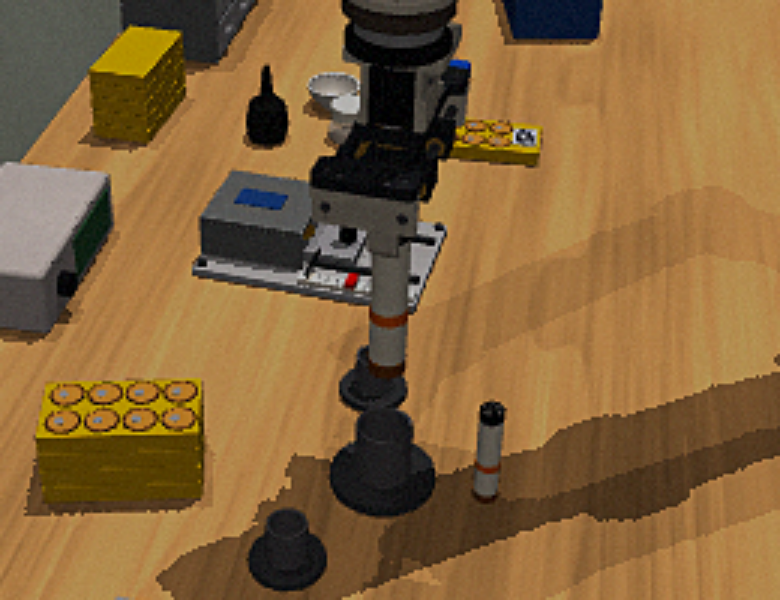

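The picture shows the reader held upright and clear of the empty big stand. Next I carry it to the label.

>>> move_arm --series '[[[-0.002,-0.015,0],[0,0,0],1],[[-0.006,-0.045,0],[0,0,0],1],[[-0.01,-0.08,0],[0,0,0],1],[[-0.0145,-0.115,0],[0,0,0],1],[[-0.019,-0.15,0],[0,0,0],1],[[-0.023,-0.185,0],[0,0,0],1],[[-0.028,-0.22,0],[0,0,0],1],[[-0.032,-0.255,0],[0,0,0],1],[[-0.037,-0.29,0],[0,0,0],1],[[-0.041,-0.325,0],[0,0,0],1],[[-0.045,-0.36,0],[0,0,0],1],[[-0.05,-0.395,0],[0,0,0],1],[[-0.054,-0.43,0],[0,0,0],1],[[-0.059,-0.465,0],[0,0,0],1],[[-0.063,-0.5,0],[0,0,0],1],[[-0.067,-0.535,0],[0,0,0],1],[[-0.071,-0.56,0],[0,0,0],1],[[-0.074,-0.585,0],[0,0,0],1],[[-0.075,-0.595,0],[0,0,0],1],[[-0.075,-0.595,0],[0,0,0],1]]'

```text
clock: 5.83
ee_pos: [398.0, -311.3, 210.5]
orientation: [-3.141, -0.002, 3.048]
wrist_force: [0.5, 0.5, -0.9]
finger_gap: 29.3
grip_force: 25.0
```

```bash
python3 rd.py lab
```

```text
[ 398.  -311.3  210.5] [-3.141e+00 -2.000e-03  3.048e+00] 5.8333 29.30572371987917
120 43 [-12.2   1.2 -89.9] [ 16.4  18.4 -70.9] [  1.7  12.9 -81.3]
140 48 [-13.4  -1.5 -70.5] [ 15.2  19.4 -50.7] [  0.3  12.3 -62.1]
160 54 [-13.9  -9.2 -50.3] [ 16.6  21.2 -30.6] [  1.3  11.9 -40. ]
180 48 [-12.9   1.8 -29.6] [ 15.1  18.7 -10.5] [  1.7  13.6 -19.1]
200 49 [-13.4  -2.7 -10. ] [16.4 18.9  9.2] [ 1.1 12.4 -0.2]
zmin [120.6 121.  121.2 121.2 121.3 122.6]
```

View pics/lab.png

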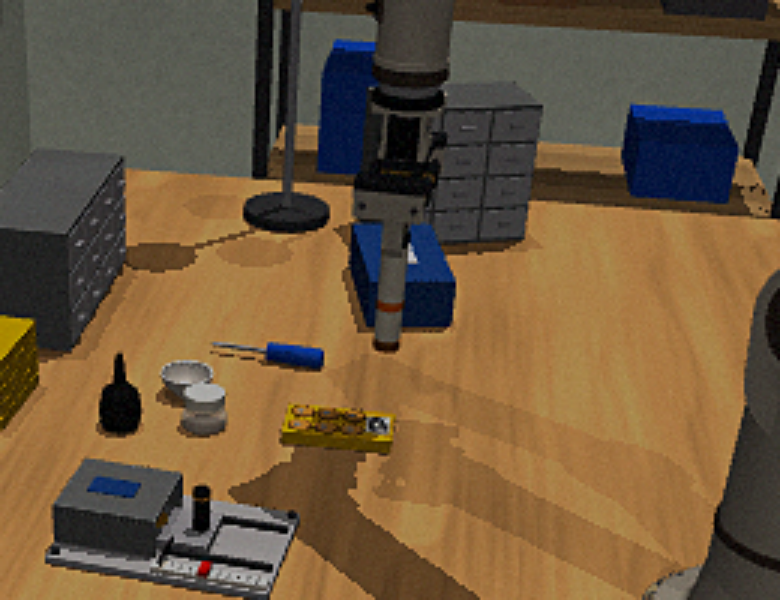

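The reader is upright above the label end of the tray. I lower it and hold it there.

>>> move_arm --series '[[[0,0,-0.01],[0,0,0],1],[[0,0,-0.025],[0,0,0],1],[[0,0,-0.04],[0,0,0],1],[[0,0,-0.048],[0,0,0],1],[[0,0,-0.052],[0,0,0],1],[[0,0,-0.052],[0,0,0],1],[[0,0,-0.052],[0,0,0],1],[[0,0,-0.052],[0,0,0],1],[[0,0,-0.052],[0,0,0],1],[[0,0,-0.052],[0,0,0],1]]'

```text
clock: 6.72
ee_pos: [399.8, -309.3, 160.1]
orientation: [-3.141, 0.001, 3.053]
wrist_force: [-0.2, -0.3, -1.3]
finger_gap: 29.2
grip_force: 25.0
```

```bash
python3 rd.py lab2; python3 - <<'E'
from h import *
im,d,p=cam("side"); E=np.array(p["extrinsics"])
s=im.astype(int); c=w2px(p,np.array([399,-309,19.])); print("label px expected",c)
u0,v0=c.astype(int); 
f=200/np.tan(np.radians(p["vfov"]/2))
sub=s[v0-12:v0+13,u0-14:u0+15]; m=(sub[...,2]>0.6*sub[...,0])&(sub[...,0]>90); v,u=np.nonzero(m); print(m.sum())
W=cloud(d,p)[v0-12:v0+13,u0-14:u0+15][m]; k=(W[:,2]>10)&(W[:,2]<27); print(k.sum(),W[k].min(0).round(),W[k].max(0).round(),W[k].mean(0).round(1))
E
```

```text
[ 399.8 -309.3  160.1] [-3.141e+00  1.000e-03  3.053e+00] 6.7167 29.239442908684968
70 42 [-13.4   1.  -88.8] [ 14.5  20.9 -70.9] [  2.   12.1 -79.4]
90 46 [-13.1  -2.6 -70.1] [ 16.6  22.  -50.5] [  0.8  12.2 -60. ]
110 42 [-13.9   0.8 -49.9] [ 13.9  21.9 -30.1] [  2.1  13.5 -40.2]
130 53 [-13.4  -6.7 -29.9] [ 16.5  22.2 -10.3] [  0.3  12.  -19.4]
150 44 [-13.3  -1.  -10.1] [13.7 22.4  9.9] [-0.7 12.7  0.6]
zmin [66.  67.4 71.3 71.4 71.5 72. ]
label px expected [365.90333347 171.23629475]
17
17 [ 387. -328.   16.] [ 414. -291.   21.] [ 398.7 -310.2   18.9]
```

>>> move_arm --series '[[[0,0,0],[0,0,0],1],[[0,0,0],[0,0,0],1],[[0,0,0],[0,0,0],1],[[0,0,0],[0,0,0],1],[[0,0,0],[0,0,0],1],[[0,0,0],[0,0,0],1],[[0,0,0],[0,0,0],1],[[0,0,0],[0,0,0],1],[[0,0,0],[0,0,0],1],[[0,0,0],[0,0,0],1],[[0,0,0],[0,0,0],1],[[0,0,0],[0,0,0],1],[[0,0,0],[0,0,0],1],[[0,0,0],[0,0,0],1],[[0,0,0],[0,0,0],1],[[0,0,0],[0,0,0],1],[[0,0,0],[0,0,0],1],[[0,0,0.01],[0,0,0],1],[[0,0,0.03],[0,0,0],1],[[0,0,0.052],[0,0,0],1]]'

```text
clock: 8.48
ee_pos: [398.5, -308.5, 211.7]
orientation: [3.14, -0.002, 3.053]
wrist_force: [0.2, -0.1, -0.9]
finger_gap: 29.1
grip_force: 25.0
```

>>> move_arm --series '[[[0.002,0.015,0],[0,0,0],1],[[0.006,0.045,0],[0,0,0],1],[[0.01,0.08,0],[0,0,0],1],[[0.0145,0.115,0],[0,0,0],1],[[0.019,0.15,0],[0,0,0],1],[[0.023,0.185,0],[0,0,0],1],[[0.028,0.22,0],[0,0,0],1],[[0.032,0.255,0],[0,0,0],1],[[0.037,0.29,0],[0,0,0],1],[[0.041,0.325,0],[0,0,0],1],[[0.045,0.36,0],[0,0,0],1],[[0.05,0.395,0],[0,0,0],1],[[0.054,0.43,0],[0,0,0],1],[[0.059,0.465,0],[0,0,0],1],[[0.063,0.5,0],[0,0,0],1],[[0.067,0.535,0],[0,0,0],1],[[0.071,0.56,0],[0,0,0],1],[[0.074,0.585,0],[0,0,0],1],[[0.075,0.595,0],[0,0,0],1],[[0.075,0.595,0],[0,0,0],1]]'

```text
clock: 10.15
ee_pos: [473.9, 289.0, 212.0]
orientation: [3.14, 0.0, 3.057]
wrist_force: [0.5, -0.8, -1.6]
finger_gap: 29.5
grip_force: 25.0
```

>>> move_arm --series '[[[0,0,0],[0,0,0],1],[[0,0,0],[0,0,0],1],[[0,0,0],[0,0,0],1],[[0,0,0],[0,0,0],1],[[0,0,0],[0,0,0],1],[[0,0,0],[0,0,0],1]]'

```text
clock: 10.65
ee_pos: [474.6, 285.2, 211.6]
orientation: [-3.141, 0.0, 3.052]
wrist_force: [-0.4, -0.1, -1.0]
finger_gap: 29.4
grip_force: 25.0
```

```bash
python3 rd.py back; python3 - <<'E'
from h import *
im,d,p=cam("side"); Y=cloud(d,p).reshape(-1,3)
k=(np.hypot(Y[:,0]-474.5,Y[:,1]-286)<32)&(Y[:,2]>25)&(Y[:,2]<66); Y=Y[k]
for lo in(25,40,58):
    q=Y[(Y[:,2]>lo)&(Y[:,2]<lo+14)]; print(lo,len(q),q.min(0).round(1),q.max(0).round(1))
E
```

```text
[474.6 285.2 211.6] [-3.141  0.     3.052] 10.65 29.365508157153766
121 76 [-13.4   3.2 -89.4] [ 13.3  18.6 -70.8] [ -1.3  13.5 -79.6]
141 84 [-13.6  -0.3 -70.4] [ 14.   18.  -50.7] [  0.3  13.3 -60.4]
161 87 [-13.9  -1.3 -50.4] [ 14.3  17.7 -31. ] [ -1.3  13.2 -40.7]
181 98 [-13.7   0.6 -30.3] [ 15.9  19.  -10.6] [ -0.7  12.6 -20. ]
201 87 [-13.8  -0.5 -10. ] [16.  19.8  9.2] [-0.6 12.8  0.3]
zmin [25.2 25.8 25.8 26.  26.1 26.3]
25 114 [452.2 263.7  25.2] [497.8 314.2  38.9]
40 146 [451.8 264.4  40.3] [499.5 314.9  53.9]
58 89 [451.6 263.3  58. ] [497.8 312.1  65.8]
```

The cup and reader line up to within about 1 mm. I insert it.

>>> move_arm --series '[[[0,0.001,-0.015],[0,0,0],1],[[0,0.001,-0.03],[0,0,0],1],[[0,0.001,-0.045],[0,0,0],1],[[0,0.001,-0.058],[0,0,0],1],[[0,0.001,-0.068],[0,0,0],1],[[0,0.001,-0.078],[0,0,0],1],[[0,0.001,-0.088],[0,0,0],1],[[0,0.001,-0.095],[0,0,0],1],[[0,0.001,-0.1],[0,0,0],1],[[0,0.001,-0.103],[0,0,0],1],[[0,0.001,-0.104],[0,0,0],1],[[0,0.001,-0.104],[0,0,0],1],[[0,0.001,-0.104],[0,0,0],1],[[0,0.001,-0.104],[0,0,0],1]]'

```text
clock: 11.92
ee_pos: [474.7, 287.2, 108.0]
orientation: [3.141, 0.001, 3.053]
wrist_force: [-0.2, 0.1, -1.2]
finger_gap: 30.0
grip_force: 25.0
```

>>> move_arm --series '[[[0,0,-0.001],[0,0,0],1],[[0,0,-0.0015],[0,0,0],1],[[0,0,-0.0015],[0,0,0],1],[[0,0,-0.0015],[0,0,0],0.62],[[0,0,-0.0015],[0,0,0],0.58],[[0,0,-0.0015],[0,0,0],0.5],[[0,0,-0.0015],[0,0,0],0.3],[[0,0,-0.0015],[0,0,0],0],[[0,0,-0.0015],[0,0,0],0],[[0,0,-0.0015],[0,0,0],0],[[0,0,-0.0015],[0,0,0],0],[[0,0,-0.0015],[0,0,0],0],[[0,0,0.02],[0,0,0],0],[[0,0,0.05],[0,0,0],0],[[0,0,0.08],[0,0,0],0],[[0,0,0.11],[0,0,0],0],[[0,0,0.11],[0,0,0],0]]'

```text
clock: 13.33
ee_pos: [477.6, 289.5, 223.9]
orientation: [3.136, 0.008, 3.053]
wrist_force: [0.4, 0.6, 0.3]
finger_gap: 91.8
grip_force: 0.0
```

>>> move_arm --series '[[[0.008,-0.03,0],[0,0,0],0],[[0.017,-0.065,0],[0,0,0],0],[[0.027,-0.1,0],[0,0,0],0],[[0.036,-0.135,0],[0,0,0],0],[[0.046,-0.17,0],[0,0,0],0],[[0.055,-0.205,0],[0,0,0],0],[[0.065,-0.24,0],[0,0,0],0],[[0.074,-0.275,0],[0,0,0],0],[[0.082,-0.305,0],[0,0,0],0],[[0.088,-0.326,0],[0,0,0],0],[[0.088,-0.326,0],[0,0,0],0],[[0.088,-0.326,0],[0,0,0],0],[[0.088,-0.326,0],[0,0,0],0]]'

```text
clock: 14.42
ee_pos: [562.1, -37.9, 217.2]
orientation: [3.141, -0.001, 3.054]
wrist_force: [0.0, 0.2, 0.1]
finger_gap: 91.8
grip_force: 0.0
```

```bash
python3 - <<'E'
from h import *
o=observe(); print(o["ee_pos"].round(1),o["orientation"].round(3))
im,d,p=cam("side"); cv2.imwrite("pics/b.png",cv2.resize(im[150:330,220:400][...,::-1],None,fx=3.3,fy=3.3))
W=cloud(d,p); Y=W.reshape(-1,3)
def st(n,c,r,lo,hi):
    q=Y[(np.hypot(Y[:,0]-c[0],Y[:,1]-c[1])<r)&(Y[:,2]>lo)&(Y[:,2]<hi)]
    print(n,len(q),q.min(0).round(1),q.max(0).round(1),np.median(q,0).round(1))
st("rd top",(474.5,286),32,151,162); st("rd hi",(474.5,286),32,120,150); st("rd lo",(474.5,286),32,75,100)
st("post",(562.6,-39.9),20,35,66); st("post top",(562.6,-39.9),20,67,74)
s=im.astype(int); m=(s[...,0]>1.7*s[...,1])&(s[...,0]>1.7*s[...,2])&(s[...,0]>70); q=W[m]; k=(abs(q[:,0]-548)<25)&(abs(q[:,1]-29)<25); q=q[k]; print("red",len(q),q.min(0).round(1),q.max(0).round(1),q.mean(0).round(1))
E
```

```text
[562.1 -37.9 217.2] [ 3.141e+00 -1.000e-03  3.054e+00]
rd top 86 [461.6 275.4 151.2] [488.8 306.8 158.1] [475.2 292.1 155.6]
rd hi 118 [461.2 289.9 120.3] [487.7 306.3 149.7] [474.1 300.3 135.2]
rd lo 97 [461.4 289.8  75.2] [489.3 306.2  99.8] [473.1 300.4  87.8]
post 54 [556.8 -40.7  35. ] [573.6 -25.8  65.9] [564.9 -33.8  49.7]
post top 16 [557.8 -49.6  67.3] [572.2 -28.9  72.6] [564.8 -37.2  69.7]
red 14 [544.4  18.8  16.4] [553.9  38.2  24.5] [549.2  29.7  21.9]
```

View pics/b.png

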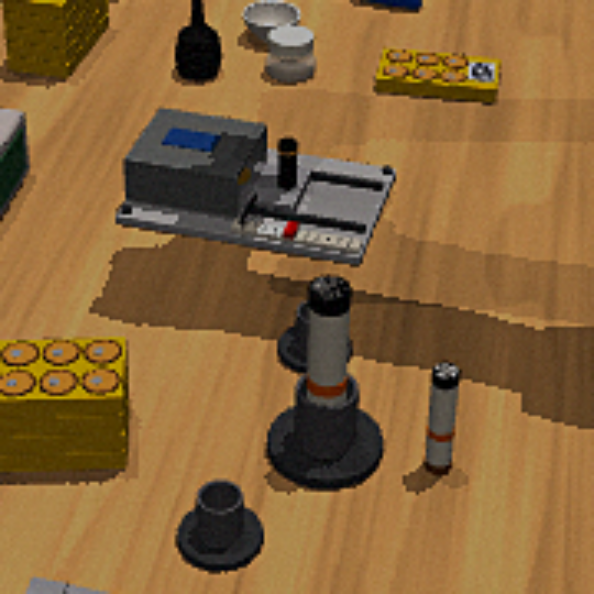

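The big reader is back upright in its stand, with its top at (330,290) in the crop. Now I go down to the post and grip it.

>>> move_arm --series '[[[0.001,0,-0.03],[0,0,0],0],[[0.001,0,-0.065],[0,0,0],0],[[0.001,0,-0.1],[0,0,0],0],[[0.001,0,-0.13],[0,0,0],0],[[0.001,0,-0.15],[0,0,0],0],[[0.001,0,-0.165],[0,0,0],0],[[0.001,0,-0.176],[0,0,0],0],[[0.001,0,-0.176],[0,0,0],0],[[0.001,0,-0.176],[0,0,0],0],[[0.001,0,-0.176],[0,0,0],0.5],[[0.001,0,-0.176],[0,0,0],0.7],[[0.001,0,-0.176],[0,0,0],1],[[0.001,0,-0.176],[0,0,0],1],[[0.001,0,-0.176],[0,0,0],1],[[0.001,0,-0.176],[0,0,0],1],[[0.001,0,-0.176],[0,0,0],1],[[0.001,0,-0.176],[0,0,0],1],[[0.001,0,-0.176],[0,0,0],1]]' --force 50

```text
clock: 15.97
ee_pos: [563.3, -39.1, 41.4]
orientation: [3.142, -0.0, 3.053]
wrist_force: [0.5, -0.3, 0.7]
finger_gap: 36.3
grip_force: 0.0
```

>>> move_arm --series '[[[0,0,0],[0,0,0],1],[[0,0,0],[0,0,0],1],[[0,0,0],[0,0,0],1],[[0,0,0],[0,0,0],1],[[0,0,0],[0,0,0],1],[[0,0,0],[0,0,0],1],[[0,0,0],[0,0,0],1],[[0,0,0],[0,0,0],1]]'

```text
clock: 16.63
ee_pos: [564.8, -38.9, 43.0]
orientation: [3.141, 0.003, 3.053]
wrist_force: [-0.5, -0.3, 8.7]
finger_gap: 0.3
grip_force: 4.5
```

```bash
python3 - <<'E'
from h import *
print(observe())
a,d,p=cam("side"); b,d2,p2=cam("top")
cv2.imwrite("pics/g.png",np.hstack([cv2.resize(a[110:240,240:360],None,fx=3.3,fy=3.8),cv2.resize(b[140:250,290:380],(396,494))])[...,::-1])
E
```

```text
{'clock': 16.6333, 'qpos': array([ 0.14171026,  0.52539199, -0.15229375,  1.8891971 ,  0.11396833,
        0.73256878,  1.40707502]), 'qd': array([ 0.00096236, -0.00170559,  0.00064346, -0.00042233, -0.00079945,
       -0.00014268, -0.00018217]), 'tau': array([-1.61129152e-01, -4.82100391e+01, -1.62324227e+00, -1.90534365e+01,
       -5.36144900e-03, -3.85124171e-01,  1.55990042e-04]), 'ee_pos': array([564.83867855, -38.90229709,  42.9684091 ]), 'orientation': array([3.14134657e+00, 2.68765532e-03, 3.05285929e+00]), 'wrist_force': array([-0.51794747, -0.3088463 ,  8.66444706]), 'torque': array([-0.0204331 ,  0.32451715,  0.01057769]), 'grip_force': 4.457248634425923, 'finger_gap': 0.299340482862794}
```

View pics/g.png

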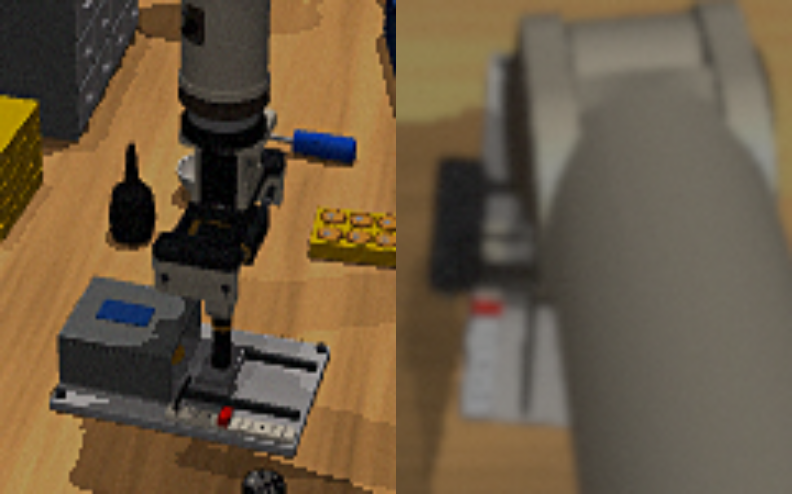

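```bash
python3 - <<'E'
from h import *
import plant
print(plant.tip_extent)
im,d,p=cam("side"); W=cloud(d,p)
# vertical column of points around the post
t=observe()["ee_pos"]
u,v=w2px(p,np.array([t[0],t[1]+9,50.])).astype(int); print(u,v)
for r in range(v-40,v+16,2): print(r,[tuple(W[r,c].round(0).astype(int)) for c in (u-4,u,u+4)],im[r,u])
E
```

```text
8.0
306 199
159 [(np.int64(579), np.int64(-28), np.int64(191)), (np.int64(566), np.int64(-23), np.int64(195)), (np.int64(554), np.int64(-23), np.int64(196))] [0 0 0]
161 [(np.int64(579), np.int64(-29), np.int64(184)), (np.int64(566), np.int64(-24), np.int64(188)), (np.int64(555), np.int64(-26), np.int64(188))] [ 4  7 13]
163 [(np.int64(579), np.int64(-27), np.int64(178)), (np.int64(567), np.int64(-29), np.int64(179)), (np.int64(555), np.int64(-27), np.int64(181))] [13  9 15]
165 [(np.int64(578), np.int64(-22), np.int64(174)), (np.int64(564), np.int64(-13), np.int64(181)), (np.int64(553), np.int64(-15), np.int64(181))] [10 17 13]
167 [(np.int64(577), np.int64(-18), np.int64(170)), (np.int64(565), np.int64(-18), np.int64(171)), (np.int64(553), np.int64(-16), np.int64(174))] [ 0  1 10]
169 [(np.int64(578), np.int64(-26), np.int64(159)), (np.int64(566), np.int64(-27), np.int64(160)), (np.int64(549), np.int64(6), np.int64(179))] [38 26  8]
171 [(np.int64(575), np.int64(-11), np.int64(160)), (np.int64(564), np.int64(-16), np.int64(159)), (np.int64(547), np.int64(15), np.int64(178))] [ 9  8
[... 2528 characters left out ...]
.int64(-28), np.int64(33)), (np.int64(355), np.int64(1172), np.int64(823))] [13 12 15]
207 [(np.int64(578), np.int64(-31), np.int64(22)), (np.int64(565), np.int64(-30), np.int64(24)), (np.int64(553), np.int64(-33), np.int64(23))] [46 42 43]
209 [(np.int64(576), np.int64(-18), np.int64(22)), (np.int64(564), np.int64(-22), np.int64(22)), (np.int64(552), np.int64(-29), np.int64(18))] [56 56 59]
211 [(np.int64(575), np.int64(-15), np.int64(17)), (np.int64(562), np.int64(-14), np.int64(20)), (np.int64(551), np.int64(-23), np.int64(15))] [38 38 41]
213 [(np.int64(573), np.int64(-6), np.int64(16)), (np.int64(561), np.int64(-9), np.int64(15)), (np.int64(551), np.int64(-20), np.int64(10))] [57 58 57]
```

The fingertips actually end about 30 mm higher than tip_extent suggests, so they closed just above the post. I raise, open and measure the real tip height.

>>> move_arm --series '[[[0,0,0.02],[0,0,0],1],[[0,0,0.05],[0,0,0],0.9],[[0,0,0.06],[0,0,0],0.6],[[0,0,0.06],[0,0,0],0.56],[[0,0,0.06],[0,0,0],0.56],[[0,0,0.06],[0,0,0],0.56],[[0,0,0.06],[0,0,0],0.56],[[0,0,0.06],[0,0,0],0.56]]'

```text
clock: 17.45
ee_pos: [562.3, -39.0, 100.0]
orientation: [-3.142, -0.003, 3.053]
wrist_force: [0.7, -0.5, -0.3]
finger_gap: 39.3
grip_force: 0.0
```

```bash
python3 - <<'E'
from h import *
o=observe();t=o["ee_pos"];print(t,o["finger_gap"],o["wrist_force"])
im,d,p=cam("side"); W=cloud(d,p); Y=W.reshape(-1,3)
k=(abs(Y[:,0]-t[0])<14)&(abs(Y[:,1]-t[1])<50)&(Y[:,2]>25)&(Y[:,2]<200); Y=Y[k]
for lo in range(25,185,6):
    q=Y[(Y[:,2]>=lo)&(Y[:,2]<lo+6)]
    if len(q): print(lo,len(q),q[:,:2].min(0).round(0),q[:,:2].max(0).round(0))
cv2.imwrite("pics/g2.png",cv2.resize(im[110:230,240:370][...,::-1],None,fx=4.5,fy=4.5))
E
```

```text
[562.27423098 -39.02115158 100.03564836] 39.290674396641904 [ 0.74055356 -0.53718708 -0.31620497]
25 10 [551. -58.] [569. -27.]
31 8 [557. -39.] [573. -30.]
37 12 [557. -40.] [573. -32.]
43 11 [558. -40.] [573. -31.]
49 6 [558. -42.] [573. -31.]
55 10 [557. -38.] [573. -30.]
61 13 [557. -49.] [573. -30.]
67 13 [557. -47.] [570. -29.]
121 1 [571. -20.] [571. -20.]
127 7 [551. -62.] [567. -11.]
133 7 [550. -57.] [574.  -6.]
139 14 [551. -62.] [574.  -3.]
145 16 [550. -72.] [571.   1.]
151 18 [551. -61.] [576.   3.]
157 11 [556.  -5.] [574.   1.]
163 6 [556.  -1.] [576.   3.]
```

View pics/g2.png

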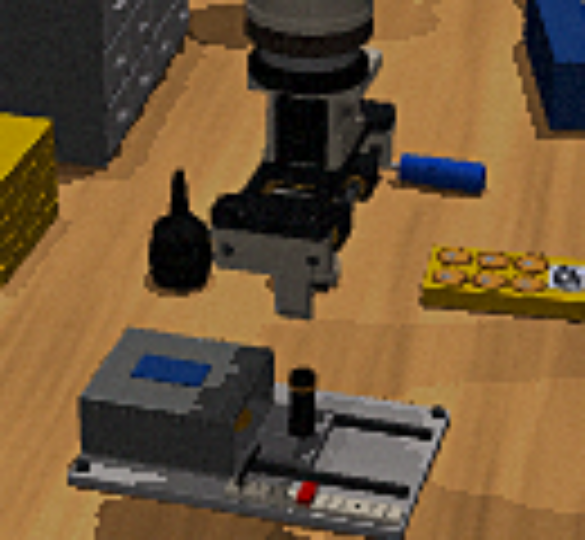

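Tips measured at z≈128 with the TCP at 100, so they are about 28 mm behind the TCP. I check the knuckle width against the housing before going lower.

```bash
python3 - <<'E'
from h import *
im,d,p=cam("side"); W=cloud(d,p); Y=W.reshape(-1,3); t=observe()["ee_pos"]
k=(abs(Y[:,0]-t[0])<90)&(abs(Y[:,1]-t[1])<75)&(Y[:,2]>112)&(Y[:,2]<230); Y=Y[k]-[t[0],t[1],128]
for lo in range(-10,100,5):
    q=Y[(Y[:,2]>=lo)&(Y[:,2]<lo+5)]
    if len(q): print(lo,len(q),np.percentile(q[:,0],[2,50,98]).round(0),np.percentile(q[:,1],[2,50,98]).round(0))
E
```

```text
-5 2 [-2.  3.  8.] [-24.  -3.  18.]
0 7 [-11.  -2.  12.] [-29.  24.  27.]
5 8 [-10.  -3.   8.] [-16.  31.  33.]
10 7 [-12.  -1.  14.] [-23.  33.  36.]
15 13 [-12.   2.  14.] [-34.  36.  39.]
20 15 [-11.  -1.  12.] [-8. 36. 41.]
25 15 [-12.   3.  15.] [-21.  37.  40.]
30 9 [-7.  5. 14.] [27. 37. 40.]
35 8 [-6.  0. 13.] [37. 40. 43.]
60 2 [-15. -14. -13.] [-34. -30. -26.]
65 11 [-38.   5.  23.] [-65. -24.  51.]
70 21 [-40. -23.  21.] [-59. -21.  52.]
75 22 [-41. -31. -18.] [-72. -18.  55.]
80 32 [-40. -29. -21.] [-74. -10.  57.]
85 50 [-38. -28.  19.] [-72.  -3.  54.]
90 30 [-34.  -6.  24.] [-55.  14.  48.]
95 21 [-40.  -5.  22.] [-70.  19.  40.]
```

The fingers are narrow (±12 mm), and the body starts about 66 mm above the tips. So the TCP goes to about z = 5, with tips at about 33.

>>> move_arm --series '[[[0.001,0,-0.02],[0,0,0],0.5],[[0.001,0,-0.04],[0,0,0],0.5],[[0.001,0,-0.055],[0,0,0],0.5],[[0.001,0,-0.07],[0,0,0],0.5],[[0.001,0,-0.082],[0,0,0],0.5],[[0.001,0,-0.09],[0,0,0],0.5],[[0.001,0,-0.095],[0,0,0],0.5],[[0.001,0,-0.095],[0,0,0],0.5],[[0.001,0,-0.095],[0,0,0],1],[[0.001,0,-0.095],[0,0,0],1],[[0.001,0,-0.095],[0,0,0],1],[[0.001,0,-0.095],[0,0,0],1],[[0.001,0,-0.095],[0,0,0],1],[[0.001,0,-0.095],[0,0,0],1],[[0.001,0,-0.095],[0,0,0],1],[[0.001,0,-0.095],[0,0,0],1],[[0.001,0,-0.095],[0,0,0],1],[[0.001,0,-0.095],[0,0,0],1]]' --force 50

```text
clock: 19.05
ee_pos: [564.8, -40.4, 7.0]
orientation: [-3.14, 0.001, 3.052]
wrist_force: [-1.4, -5.2, 4.7]
finger_gap: 17.6
grip_force: 50.0
```

>>> move_arm --series '[[[-0.004,0.0004,0],[0,0,0],1],[[-0.009,0.0008,0],[0,0,0],1],[[-0.014,0.0013,0],[0,0,0],1],[[-0.019,0.0017,0],[0,0,0],1],[[-0.024,0.0022,0],[0,0,0],1],[[-0.029,0.0026,0],[0,0,0],1],[[-0.034,0.003,0],[0,0,0],1],[[-0.039,0.0035,0],[0,0,0],1],[[-0.042,0.0038,0],[0,0,0],1],[[-0.044,0.004,0],[0,0,0],1],[[-0.044,0.004,0],[0,0,0],1],[[-0.044,0.004,0],[0,0,0],1],[[-0.044,0.004,0],[0,0,0],1],[[-0.044,0.004,0],[0,0,0],1],[[-0.044,0.004,0],[0,0,0],1]]'

```text
clock: 20.3
ee_pos: [524.1, -36.6, 7.1]
orientation: [-3.141, 0.007, 3.052]
wrist_force: [7.4, -5.8, -4.2]
finger_gap: 17.0
grip_force: 50.0
```

```bash
python3 - <<'E'
from h import *
ims=[cam(n) for n in("side","top")]
(a,_,p),(b,_,q)=ims
def crop(im,p,X,s):
    u,v=w2px(p,np.array(X)).round().astype(int); c=im[v-s:v+s,u-s:u+s]; return cv2.resize(c,(400,400),interpolation=cv2.INTER_CUBIC)
cv2.imwrite("pics/p.png",np.clip(np.hstack([crop(a,p,[550,28,22],20),crop(b,q,[550,28,22],20)])[...,::-1]*1.5,0,255).astype(np.uint8))
print(w2px(p,np.array([[548.5,29,21.5],[548.5,14,21.5]])),w2px(q,np.array([548,28.5,21.5])))
E
```

```text
[[307.90289655 218.79625732]
 [308.78197466 216.03141888]] [309.68547352 207.96667653]
```

View pics/p.png

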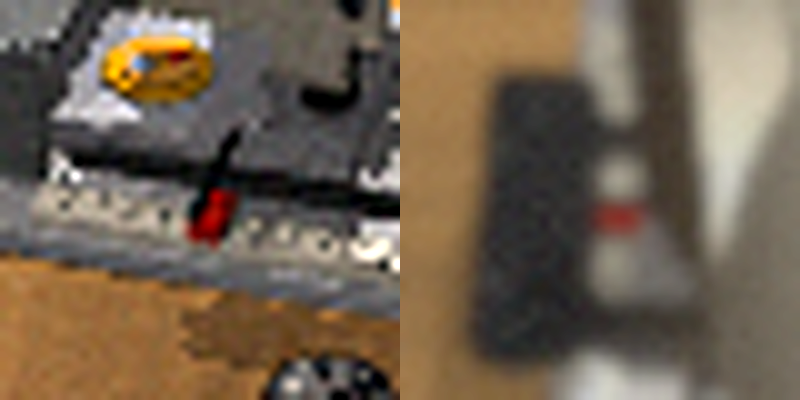

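The side crop shows the black pointer over the left (housing) edge of the red band at (205,205). The slide has moved 41 mm, so it needs about 3.5 mm more.

>>> move_arm --series '[[[-0.002,0.0002,0],[0,0,0],1],[[-0.0037,0.0003,0],[0,0,0],1],[[-0.0037,0.0003,0],[0,0,0],1],[[-0.0037,0.0003,0],[0,0,0],1],[[-0.0037,0.0003,0],[0,0,0],1],[[-0.0037,0.0003,0],[0,0,0],1],[[-0.0037,0.0003,0],[0,0,0],1],[[-0.0037,0.0003,0],[0,0,0],1]]'

```text
clock: 21.07
ee_pos: [520.6, -36.3, 7.1]
orientation: [-3.141, 0.007, 3.052]
wrist_force: [7.7, -5.6, -4.8]
finger_gap: 17.1
grip_force: 50.0
```

```bash
python3 - <<'E'
from h import *
f=np.mean([read_camera("side")[0].astype(float) for _ in range(4)],0); p=camera_params("side")
u,v=w2px(p,np.array([548.5,28,22.])).round().astype(int); c=np.clip(f[v-12:v+12,u-16:u+16]*1.5,0,255).astype(np.uint8)
cv2.imwrite("pics/p2.png",cv2.resize(c,(640,480),interpolation=cv2.INTER_NEAREST)[...,::-1]); print(observe()["ee_pos"],observe()["clock"],observe()["wrist_force"])
E
```

```text
[520.57308336 -36.26025776   7.0775496 ] 21.2667 [ 7.70620517 -6.02175383 -4.08475833]
```

View pics/p2.png

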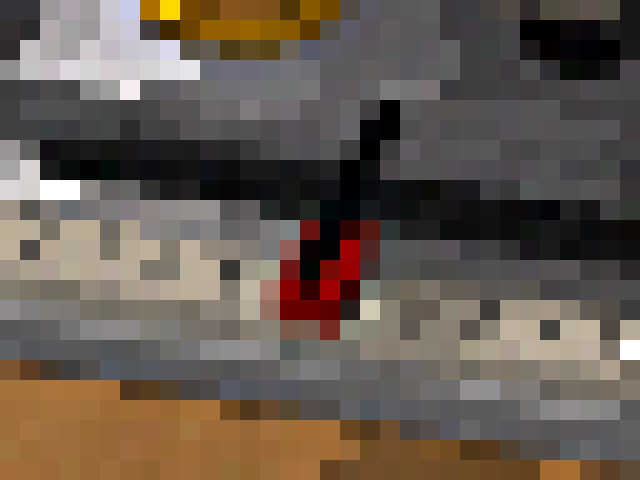

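The pointer is inside the red band, at about (318,250) with the band's centre at about (327,255), so it's roughly 1 mm short. I nudge it and finish.

>>> move_arm --series '[[[-0.0008,0.0001,0],[0,0,0],1],[[-0.0008,0.0001,0],[0,0,0],1],[[-0.0008,0.0001,0],[0,0,0],1],[[-0.0008,0.0001,0],[0,0,0],1],[[-0.0008,0.0001,0],[0,0,0],1],[[-0.0008,0.0001,0],[0,0,0],1],[[-0.0008,0.0001,0],[0,0,0],1],[[-0.0008,0.0001,0],[0,0,0],1]]'

```text
clock: 21.93
ee_pos: [519.8, -36.2, 7.1]
orientation: [-3.141, 0.007, 3.052]
wrist_force: [7.7, -6.4, -5.3]
finger_gap: 17.3
grip_force: 50.0
```

```bash
python3 -c "
from plant import *
print(observe()['ee_pos'],observe()['finger_gap'],job_done())"
```

```text
the job is handed in; nothing more can be done
[519.83251795 -36.21265399   7.07829054] 17.260168937306997 None
```

The job is handed in at about 22 s: the reader was held over the label and is back upright in its stand, and the gripper is holding the slide out with its pointer over the red band; one first try at the post closed just above it and pressed its top with about 9 N.

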